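# Slide a blue cover plate off its rack and stack it

### The job

On this dashboard-repair bench, slide the blue cover plate along its lane until it sticks out flat over the rack's front edge, grip the overhanging end, and set it down (do not drop it) squarely on top of the pile of blue plates, edges lined up. Leave the red plate in its lane, and do not shift the top plate of the blue pile.

Things in the scene. Friction and masses are not known exactly. Their poses are not given: they have to be found in the camera images.
- blue_plate_center (a point): Centre (half-way up) of the blue aluminium plate to be stacked: loose, 120 mm long (its x), 50 wide (y), 6 thick (z, up), about 100 g, a black 24 mm spot in its middle. It lies lengthwise in one of the rack's two lanes, front end 5 to 35 mm inside the rack's front edge, and slides along the lane when pushed at its back end.
- blue_pile_center (a point): Centre (half-way up) of the loose top plate of the blue pile: same size and axes as the blue plate. Below it, lined up with it, is a fixed block of wood and blue plates, 120 x 50 mm, 44 mm high, so the pile's upper face is 50 mm above the table. A like pile of red plates is no part of the job.
- red_plate_center (a point): Centre (half-way up) of the red plate in the rack's other lane, same size and axes as the blue one. To be left alone.
- rack: Fixed wooden rack; origin on the table under its centre. Deck 200 mm long (x), 146 wide (y), 60 above the table. Two lanes along x, centred at y = +34 and -34 mm, 56 wide, open at both ends, between rails 5 mm high; 40 mm or more of bare deck behind each plate. Front edge at x = -100 mm (robot's side), open below. 45 mm of overhang is safe; a plate tips when its centre passes the edge.

How it is judged (in metres and radians):
On the way:
1. the blue plate, lying flat on the deck, sticks out over the rack's front edge by 20 mm or more (x of blue_plate_center in the frame of rack below -0.06 m and z of blue_plate_center in the frame of rack between 0.06 and 0.067 m and angle between blue_plate_center's own z axis and vertical below 0.1 rad), for 0.2 s.
At the end, for the whole second after the job is handed in: The blue plate lies flat and at rest on the blue pile's top plate, its centre within 15 mm of that plate's centre both lengthwise and across, long sides parallel within 11 degrees (either way round), released (x of blue_plate_center in the frame of blue_pile_center between -0.015 and 0.015 m and y of blue_plate_center in the frame of blue_pile_center between -0.015 and 0.015 m and angle between the x axis of blue_plate_center and the x axis of blue_pile_center, either way round below 0.2 rad and z of blue_plate_center in the frame of blue_pile_center between 0.004 and 0.008 m and angle between blue_plate_center's own z axis and vertical below 0.08 rad and linear speed of blue_plate below 0.02 m/s); the robot touches nothing.
It fails at once if the red plate in the rack is moved by more than 15 mm (distance of red_plate_center from where it was at the start of the episode above 0.015 m).
It fails at once if the top plate of the blue pile is shifted by more than 15 mm (distance of blue_pile_center from where it was at the start of the episode above 0.015 m).
It fails at once if the blue plate is dropped onto the pile from more than about 20 mm (it is faster than 0.45 m/s when 8 to 29 mm above the pile) (horizontal distance between blue_plate_center and blue_pile_center below 0.06 m and z of blue_plate_center in the frame of blue_pile_center between 0.014 and 0.035 m and linear speed of blue_plate above 0.45 m/s).
It also fails if it takes over 54 s, if anything falls off the work surface, if the arm or the gripper's body presses on something with over 40 N, if the wrist force passes 120 N, or if a joint passes its speed limit or range.

### The arm

A 7-joint arm with a two-finger parallel gripper is mounted at the origin on the work surface. World frame = base frame: x ahead of the robot, y to its left, z up, the work surface at z = 0. Lengths are in mm, angles in rad, forces in N, time in s.
With the tool pointing down it reaches from about 425 to 925 mm from the base axis. Payload 6.8 kg.
Tool frame: the origin (TCP) lies midway between the tips of the shut fingers; the grasp point (between the pads) lies r.grip_point_offset behind it (r.grip_point_offset is the distance from the TCP to the grasp point, in mm); z points along the fingers, x is the direction in which the jaws open and shut, and the axes are right-handed (so a half turn about z gives the same grasp; the last joint's range is limited). The gripper opens to 85 mm and grips with 20 to 120 N. Pads are 22 mm wide; open, the fingers measure 114 mm over their backs; the gripper's body (76 mm by 85 mm) begins 54 mm behind the grasp point. The pads swing forward as they close: fully open they stand 13 mm farther back than shut.
Start: joints at [-1.24, 0.477, 0.022, 1.555, -0.011, 1.109, -0.083], TCP at [286.775, 611.071, 208.008] pointing down, gripper open.
Joint ranges: [-2.96, 2.96], [-0.34, 2.1], [-1.41, 1.46], [0.24, 2.44], [-1.37, 4.51], [0.17, 1.92], [-2.96, 2.96]. Speed limits (rad/s): [2.39, 2.39, 3.14, 3.14, 3.14, 3.14, 3.14].

### API

Orientations are given as a 3x3 rotation matrix whose columns are the frame's x, y, z axes.
In Python, from bench import r gives the robot as it stands.
- The arm moves only by the tool carry_out, never from a script. Its argument "deltas" is a list of rows, each a list of 7 numbers: the turn, a rotation vector about the world's x, y, z in degrees, then the shift along the world's x, y, z in mm, then the finger opening in mm, from 0 to 85.4. A call has exactly 8 rows; each row is the pose to reach, as a shift and turn from the pose measured when the call began; what a row does not reach only later rows make up. A row lasts 1/10 s, in which the tool goes at most 50 mm and 8.59 degrees, less where a joint would pass 70% of its speed; a pose out of reach is approached as far as the arm can. A call with a gripper value outside its range is refused whole. The fingers move at their own pace and stop on an object; "squeeze" is the grip in N (left out, the last holds). Time passes only in rows, so rows that repeat a pose let the fingers close, or fill a call up. It gives the time, the measured TCP pose, the force and the opening at its end, in the units of the state.
- r.get_obs(): the state, without advancing time (a new reading comes with each control period).
- r.capture(name): name is "scene" or "top" or "wrist"; returns a dict with "pixels" (384x512x3 uint8, red, green, blue), "camera_matrix" (3x3 intrinsics, pixels), "dist_coeffs" ([k1, k2, p1, p2, k3] as OpenCV has them; the pictures are not rectified), "xyz" and "rotation" of the camera in the world. Camera axes: x right, y up, looking along -z (the intrinsics and any distortion apply to the point x, -y, -z); pixel columns grow to the right and rows downward; lengths in mm; the calibration is good to about 2 mm. A picture is of the moment at which its call begins. There is no depth.
- r.job_done(): hands the job in, once; it reports no verdict.
The state is a dict: "t": time; "q": joint angles; "qvel": joint speeds; "tau": joint torques, N m; "tool_pos": TCP position; "ee_rot": TCP orientation; "wrist_force": force on the tool from outside, world axes, zero at the start; "wrist_torque": the same for the moment, N m; "width": opening from 0.0 (shut) to 1.0 (fully open).
Only numpy, scipy, OpenCV 4.12 (cv2) and the standard library are available. Lean on these libraries where they do the work, as an engineer would, in place of code of your own. Each camera call takes 0.05 s, during which the arm holds its last target.

## Working session

There is one attempt and no reset: what is moved stays moved. The work goes in short steps, Python scripts to look and compute and a tool call to move; the robot and the scene stay as the last step left them, time stands still between calls to the robot, and variables do not carry over. Pictures are saved under pics/ and viewed, and the job is handed in when it is done.

Besides the shell and the picture viewer there is one more tool, called after "Request:" as a command line: name --pt "numbers of a row" for each row, then --argument value for the rest. carry_out: Moves the arm, as the interface text tells. Its arguments: {"type":"object","properties":{"deltas":{"type":"array","items":{"type":"array","items":{"type":"number"}}},"squeeze":{"type":"number"}},"required":["deltas"]}

```bash
mkdir -p pics; python3 - <<'E'
from bench import r
import cv2,pickle
o=r.get_obs();print(o,r.grip_point_offset)
d={}
for n in("scene","top"):
    c=r.capture(n);d[n]=c;cv2.imwrite(f"pics/{n}0.png",c["pixels"][:,:,::-1]);print(n,c["camera_matrix"],c["dist_coeffs"],c["xyz"],c["rotation"])
pickle.dump(d,open("c0.pkl","wb"))
E
```

```text
{'t': 0.0, 'q': array([-1.24009554,  0.47782194,  0.02233208,  1.5564568 , -0.01147682,
        1.10931335, -0.08310948]), 'qvel': array([ 4.32017555e-04,  1.37636475e-04, -7.71318565e-05,  1.67401874e-04,
        5.36437222e-04,  1.46631661e-03,  2.56946762e-05]), 'tau': array([ 5.19705773e-04, -5.96448934e+01,  1.60841994e+00, -2.81206477e+01,
        1.25251128e-02,  8.90010386e-03, -2.88354130e-06]), 'tool_pos': array([286.52217428, 610.45916262, 207.00872993]), 'ee_rot': array([[ 4.24827122e-01,  9.05274264e-01, -6.49707919e-04],
       [ 9.05272577e-01, -4.24827590e-01, -1.75484917e-03],
       [-1.86463364e-03,  1.57344761e-04, -9.99998249e-01]]), 'wrist_force': array([0.44210837, 0.23960514, 0.19136082]), 'wrist_torque': array([-0.03820418, -0.04044366,  0.04848937]), 'width': 0.9952119684751828} 18.700000000000003
scene [[493.24122214   0.         260.7163978 ]
 [  0.         493.24122214 193.92079379]
 [  0.           0.           1.        ]] [-0.00235702  0.          0.          0.          0.        ] [1112.43907532 -254.25489644  787.72332715] [[ 0.36081812 -0.71541629  0.59832251]
 [ 0.93261831  0.28074892 -0.22672259]
 [-0.00577736  0.63981214  0.76850962]]
top [[387.24017055   0.         260.25285563]
 [  0.         387.24017055 189.62584788]
 [  0.           0.           1.        ]] [-0.08122642  0.          0.          0.          0.        ] [495.03327827 -43.36804921 788.05603298] [[-0.02756803  0.99624655 -0.08205371]
 [-0.99958542 -0.02679201  0.01054375]
 [ 0.00830579  0.08231037  0.99657213]]
```

View pics/scene0.png

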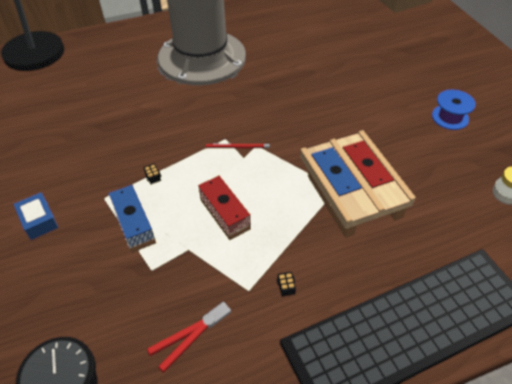

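View pics/top0.png

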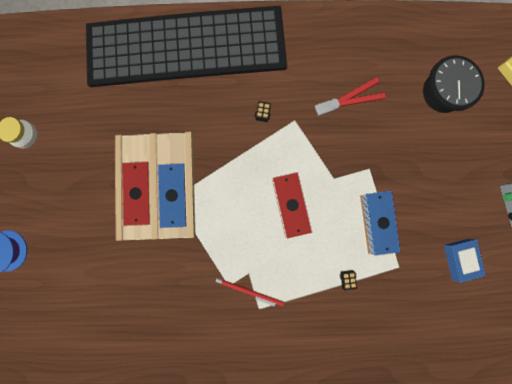

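The top view shows the rack at about (154,186) with the blue plate in its right lane (spot at 171,195). The blue pile is at about (383,223). I'll enlarge both to read the corners.

```bash
python3 - <<'E'
import pickle,cv2
p=pickle.load(open("c0.pkl","rb"))["top"]["pixels"][:,:,::-1]
a=p[125:250,105:205];b=p[180:265,345:415]
cv2.imwrite("pics/rackc.png",cv2.resize(a,None,fx=4.8,fy=4.8,interpolation=2))
cv2.imwrite("pics/pilec.png",cv2.resize(b,None,fx=7,fy=7,interpolation=2))
E
```

```text
(no output)
```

View pics/rackc.png

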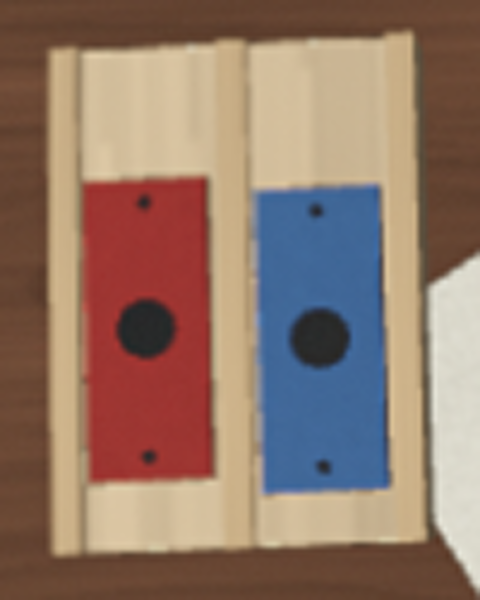

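View pics/pilec.png

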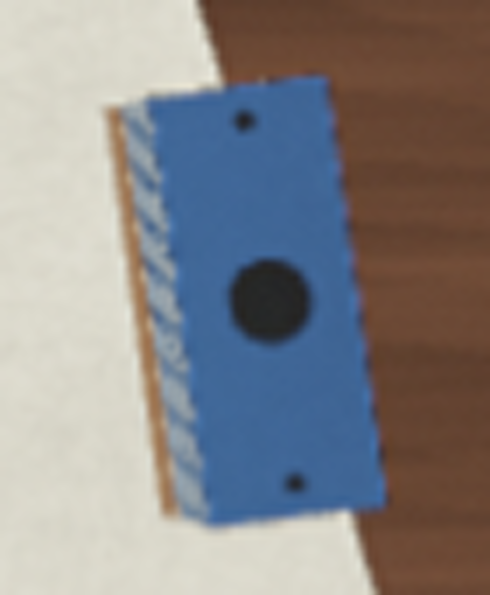

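```bash
cat >h.py <<'E'
import numpy as np,cv2
def world(c,px,z):
    px=np.array(px,float).reshape(-1,1,2)
    n=cv2.undistortPoints(px,c["camera_matrix"],c["dist_coeffs"]).reshape(-1,2)
    d=np.c_[n[:,0],-n[:,1],-np.ones(len(n))]@np.array(c["rotation"]).T
    o=np.array(c["xyz"]);z=np.broadcast_to(z,len(n))
    return o+d*((z-o[2])/d[:,2])[:,None]
def pix(c,P):
    P=(np.array(P,float).reshape(-1,3)-c["xyz"])@np.array(c["rotation"]); P=P*[1,-1,-1]
    return cv2.projectPoints(P,np.zeros(3),np.zeros(3),c["camera_matrix"],c["dist_coeffs"])[0].reshape(-1,2)
E
python3 - <<'E'
from h import *
import pickle
c=pickle.load(open("c0.pkl","rb"))["top"]
def f(l,s,x0,y0):return [((u+.5)/s-.5+x0,(v+.5)/s-.5+y0) for u,v in l]
def show(n,l,s,x0,y0,z):
    w=world(c,f(l,s,x0,y0),z);print(n);print(w.round(1)[:,:2].tolist(),w[:4].mean(0).round(1))
    for a,b in((3,0),(2,1)):
        e=w[b]-w[a];print(np.degrees(np.arctan2(e[1],e[0])).round(2),np.linalg.norm(e).round(1))
show("blue",[(254,189),(381,185),(391,487),(265,493),(320,338),(316,210),(323,467)],4.8,105,125,66)
show("red",[(83,183),(207,178),(214,477),(90,482),(146,328),(144,202),(149,457)],4.8,105,125,66)
show("rack",[(50,48),(412,33),(426,541),(53,555)],4.8,105,125,65)
show("pile",[(147,98),(327,76),(385,507),(208,525),(270,300),(245,120),(295,483)],7,345,180,50)
E
```

```text
blue
[[608.3, 141.6], [608.4, 91.4], [490.2, 88.9], [489.1, 138.1], [548.8, 115.9], [599.2, 117.1], [498.6, 115.3]] [549. 115.  66.]
1.71 119.3
1.21 118.3
red
[[612.7, 210.0], [613.2, 160.3], [495.7, 158.0], [494.9, 207.0], [554.6, 184.6], [604.4, 185.5], [504.1, 183.6]] [554.1 183.8  66. ]
1.43 117.8
1.12 117.5
rack
[[667.8, 224.2], [669.1, 78.7], [469.0, 75.8], [466.8, 222.2]] [568.2 150.2  65. ]
0.57 201.0
0.85 200.1
pile
[[542.7, -253.8], [547.4, -304.7], [428.7, -314.9], [425.6, -265.4], [486.2, -285.5], [535.9, -281.0], [436.1, -290.1]] [ 486.1 -284.7   50. ]
5.61 117.7
4.91 119.2
```

Request:
carry_out --pt "0 0 3.3 25 -35 0 0" --pt "0 0 6.5 50 -70 0 0" --pt "0 0 9.8 75 -105 0 0" --pt "0 0 13 100 -140 0 0" --pt "0 0 16.3 125 -175 0 0" --pt "0 0 19.5 150 -210 0 0" --pt "0 0 22.8 175 -245 0 0" --pt "0 0 26 200 -280 0 0" --squeeze 60

```text
t: 0.9
tool_pos: [487.1, 328.8, 206.8]
ee_rot: [[-0.018, 1.0, -0.0], [1.0, 0.018, -0.002], [-0.002, -0.0, -1.0]]
wrist_force: [0.3, -0.2, -0.7]
width: -0.002
```

Request:
carry_out --pt "0 0 0 25 -33 0 0" --pt "0 0 0 50 -66 0 0" --pt "0 0 0 75 -99 0 0" --pt "0 0 0 100 -130 0 0" --pt "0 0 0 130 -165 0 0" --pt "0 0 0 150 -200 -30 0" --pt "0 0 0 155 -214 -60 0" --pt "0 0 0 155 -214 -80 0"

```text
t: 1.7
tool_pos: [642.0, 109.7, 124.2]
ee_rot: [[-0.012, 1.0, -0.003], [1.0, 0.012, -0.005], [-0.005, -0.003, -1.0]]
wrist_force: [-0.7, 0.8, 0.1]
width: 0.001
```

Request:
carry_out --pt "0 0 0 0 6 -8 0" --pt "0 0 0 0 6 -16 0" --pt "0 0 0 0 6 -24 0" --pt "0 0 0 0 6 -32 0" --pt "0 0 0 0 6 -40 0" --pt "0 0 0 0 6 -48 0" --pt "0 0 0 0 6 -54 0" --pt "0 0 0 0 6 -54 0"

```text
t: 2.5
tool_pos: [641.4, 115.5, 69.2]
ee_rot: [[-0.012, 1.0, -0.004], [1.0, 0.012, -0.005], [-0.005, -0.004, -1.0]]
wrist_force: [-0.1, -0.1, 0.2]
width: 0.002
```

```bash
cat >snap.py <<'E'
import sys,cv2,pickle,numpy as np
from bench import r
from h import *
# name cam x0 y0 w h scale
n,cam=sys.argv[1:3];x,y,w,h,s=map(int,sys.argv[3:8])
c=r.capture(cam);pickle.dump(c,open(n+".pkl","wb"))
cv2.imwrite(f"pics/{n}.png",cv2.resize(c["pixels"][y:y+h,x:x+w,::-1],None,fx=s,fy=s,interpolation=2))
o=r.get_obs();print(o["t"],o["tool_pos"].round(1),o["wrist_force"].round(1),pix(c,o["tool_pos"]).round(1))
E
python3 snap.py s1 scene 280 100 160 130 5
```

```text
2.55 [641.8 115.6  69.8] [ 0.6 -0.2  0. ] [[357.1 204. ]]
```

View pics/s1.png

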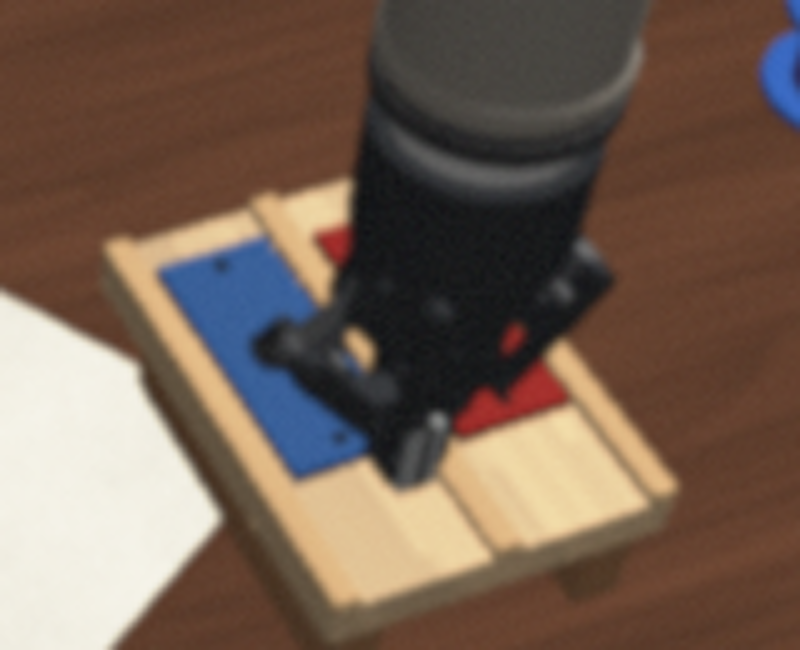

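```bash
python3 - <<'E'
from h import *
import pickle
c=pickle.load(open("s1.pkl","rb"))
p=pix(c,[[608.4,91.4,66],[490.2,88.9,66],[669.1,78.7,65],[469,75.8,65],[599.2,117.1,66],[641,115.5,69.5],[641,115.5,80],[630,115.5,69.5],[641,101,69.5],[630,101,69.5],[630,101,100],[652,101,69.5],[652,101,100]])
print(((p-[280,100])*5+2).round(0))
E
```

```text
[[287. 482.]
 [150. 276.]
 [331. 614.]
 [ 99. 252.]
 [337. 446.]
 [386. 521.]
 [390. 503.]
 [372. 500.]
 [351. 532.]
 [338. 511.]
 [348. 458.]
 [365. 554.]
 [377. 502.]]
```

The tips project about 5 px higher than the TCP should, so their height is uncertain. I'll check with the other cameras.

```bash
python3 snap.py w1 wrist 0 0 512 384 1;python3 snap.py t1 top 100 110 120 150 4
```

```text
2.6 [642.1 115.6  70.3] [-0.2 -0.2 -0.4] [[255.3 230.2]]
2.65 [642.3 115.7  70.5] [ 0.7 -0.3  0.3] [[170.5 145.4]]
```

View pics/w1.png

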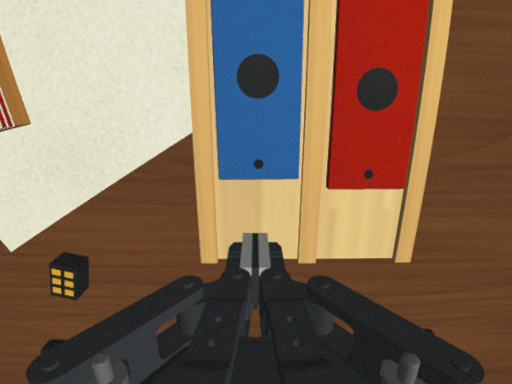

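View pics/t1.png

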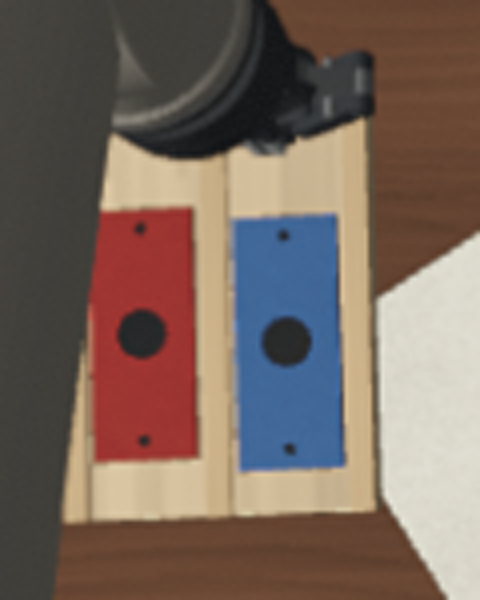

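Request:
carry_out --pt "0 0 0 0 0 -2 0" --pt "0 0 0 0 0 -4 0" --pt "0 0 0 0 0 -5 0" --pt "0 0 0 0 0 -6 0" --pt "0 0 0 0 0 -7 0" --pt "0 0 0 0 0 -8 0" --pt "0 0 0 0 0 -8 0" --pt "0 0 0 0 0 -8 0"

```text
t: 3.45
tool_pos: [642.3, 115.7, 62.5]
ee_rot: [[-0.012, 1.0, -0.002], [1.0, 0.012, -0.005], [-0.005, -0.002, -1.0]]
wrist_force: [-1.1, 0.1, -0.5]
width: -0.001
```

```bash
python3 snap.py s2 scene 280 100 160 130 5;python3 snap.py w2 wrist 150 120 220 170 3
```

```text
3.5 [642.4 115.7  62.6] [0.3 0.4 0.4] [[356.7 206.6]]
3.55 [642.4 115.7  62.6] [ 0.1  0.4 -0.4] [[255.3 229.4]]
```

View pics/s2.png

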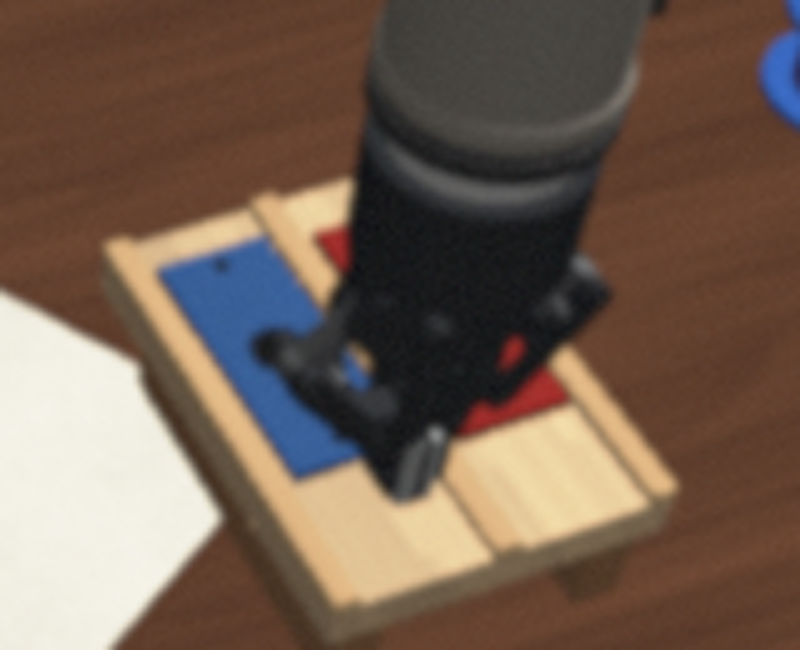

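View pics/w2.png

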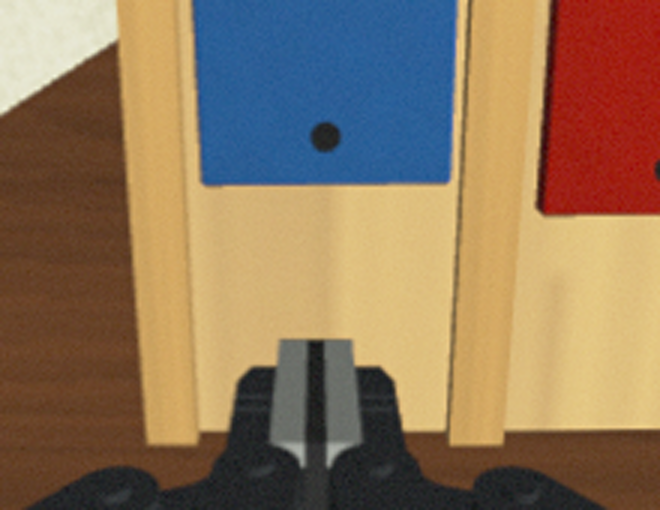

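```bash
python3 - <<'E'
from h import *
import pickle
c=pickle.load(open("w2.pkl","rb"));print(c["xyz"],c["rotation"])
p=lambda P:((pix(c,P)-[150,120])*3+1).round(0).tolist()
print(p([[642.4,115.7,z] for z in(62.6,67,72,77)]))
print(p([[631.4,115.7,z] for z in(62.6,67,72,77)]))
print(p([[608.4,91.4,66],[608.3,141.6,66],[599.2,117.1,66],[669.1,78.7,65]]))
E
```

```text
[564.24587302 115.41849242 229.24276883] [[-0.01106573 -0.95275809 -0.30352852]
 [ 0.99992427 -0.01217836  0.00177295]
 [-0.00538568 -0.30348591  0.9528207 ]]
[[317.0, 329.0], [317.0, 338.0], [317.0, 349.0], [317.0, 360.0]]
[[317.0, 282.0], [317.0, 290.0], [317.0, 299.0], [317.0, 310.0]]
[[197.0, 179.0], [449.0, 182.0], [327.0, 135.0], [149.0, 441.0]]
```

Request:
carry_out --pt "0 0 0 0 0 -1 0" --pt "0 0 0 0 0 -2 0" --pt "0 0 0 0 0 -3 0" --pt "0 0 0 0 0 -3.5 0" --pt "0 0 0 0 0 -3.5 0" --pt "0 0 0 0 0 -3.5 0" --pt "0 0 0 0 0 -3.5 0" --pt "0 0 0 0 0 -3.5 0"

```text
t: 4.35
tool_pos: [642.4, 115.7, 59.1]
ee_rot: [[-0.012, 1.0, -0.002], [1.0, 0.012, -0.005], [-0.005, -0.002, -1.0]]
wrist_force: [0.1, -0.7, -0.3]
width: -0.0
```

Request:
carry_out --pt "0 0 0 0 0 -1 0" --pt "0 0 0 0 0 -2 0" --pt "0 0 0 0 0 -3 0" --pt "0 0 0 0 0 -4 0" --pt "0 0 0 0 0 -4 0" --pt "0 0 0 0 0 -4 0" --pt "0 0 0 0 0 -4 0" --pt "0 0 0 0 0 -4 0"

```text
t: 5.15
tool_pos: [642.4, 115.7, 55.2]
ee_rot: [[-0.012, 1.0, -0.002], [1.0, 0.012, -0.005], [-0.005, -0.002, -1.0]]
wrist_force: [-0.5, 0.2, 0.3]
width: -0.002
```

```bash
python3 snap.py s3 scene 340 160 50 50 12;python3 snap.py w3 wrist 150 120 220 170 3
```

```text
5.2 [642.5 115.7  55.2] [ 0.4 -0.3  0.5] [[356.2 209.1]]
5.25 [642.4 115.7  55.2] [ 0.1 -0.8  0.2] [[255.3 229.4]]
```

View pics/s3.png

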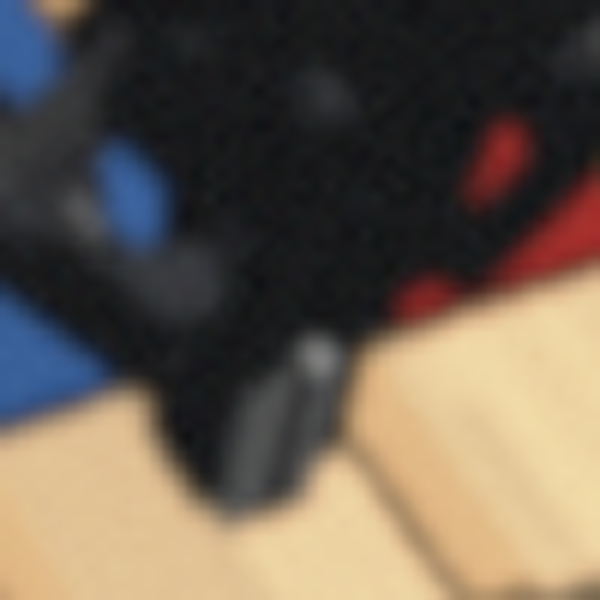

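View pics/w3.png

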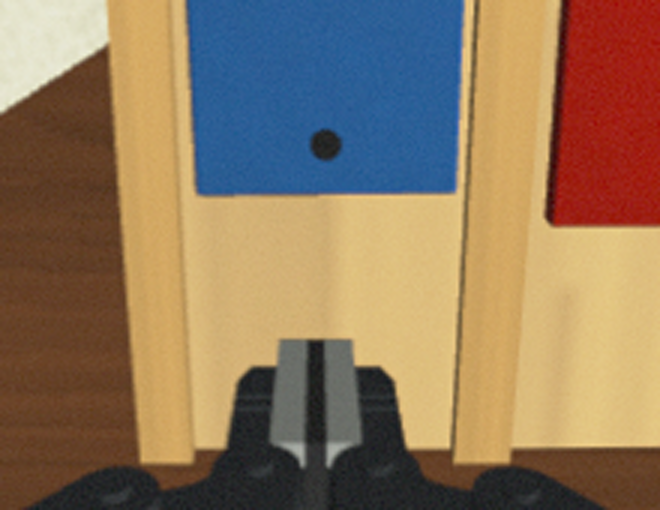

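```bash
python3 - <<'E'
from h import *
import pickle
w=pickle.load(open("w3.pkl","rb"));s=pickle.load(open("s3.pkl","rb"))
for z in range(52,92,4):
    print(z,world(w,[[255.3,233]],z)[0].round(1),world(s,[[357.6,204.7]],z)[0].round(1))
E
```

```text
52 [646.6 115.8  52. ] [631.9 124.9  52. ]
56 [644.6 115.7  56. ] [634.5 122.8  56. ]
60 [642.7 115.7  60. ] [637.1 120.7  60. ]
64 [640.8 115.7  64. ] [639.8 118.7  64. ]
68 [638.8 115.7  68. ] [642.4 116.6  68. ]
72 [636.9 115.7  72. ] [645.  114.5  72. ]
76 [634.9 115.7  76. ] [647.6 112.5  76. ]
80 [633.  115.7  80. ] [650.2 110.4  80. ]
84 [631.1 115.7  84. ] [652.8 108.4  84. ]
88 [629.1 115.7  88. ] [655.4 106.3  88. ]
```

Request:
carry_out --pt "0 0 0 0 0 -1 0" --pt "0 0 0 0 0 -2 0" --pt "0 0 0 0 0 -3 0" --pt "0 0 0 0 0 -4 0" --pt "0 0 0 0 0 -4.5 0" --pt "0 0 0 0 0 -5 0" --pt "0 0 0 0 0 -5 0" --pt "0 0 0 0 0 -5 0"

```text
t: 6.05
tool_pos: [642.5, 115.7, 50.2]
ee_rot: [[-0.012, 1.0, -0.002], [1.0, 0.012, -0.005], [-0.005, -0.002, -1.0]]
wrist_force: [0.1, 0.2, 0.2]
width: -0.001
```

Request:
carry_out --pt "0 0 0 0 0 -1 0" --pt "0 0 0 0 0 -2 0" --pt "0 0 0 0 0 -3 0" --pt "0 0 0 0 0 -4 0" --pt "0 0 0 0 0 -4.5 0" --pt "0 0 0 0 0 -5 0" --pt "0 0 0 0 0 -5 0" --pt "0 0 0 0 0 -5 0"

```text
t: 6.85
tool_pos: [642.5, 115.7, 45.2]
ee_rot: [[-0.012, 1.0, -0.002], [1.0, 0.012, -0.005], [-0.005, -0.002, -1.0]]
wrist_force: [0.0, -0.3, 0.2]
width: -0.006
```

```bash
python3 snap.py s4 scene 340 160 50 50 12;python3 snap.py w4 wrist 150 120 220 170 3
```

```text
6.9 [642.5 115.7  45.2] [-0.5 -0.1 -0.4] [[355.5 212.4]]
6.95 [642.5 115.7  45.3] [-0.  -0.1  0.1] [[255.3 229.4]]
```

View pics/s4.png

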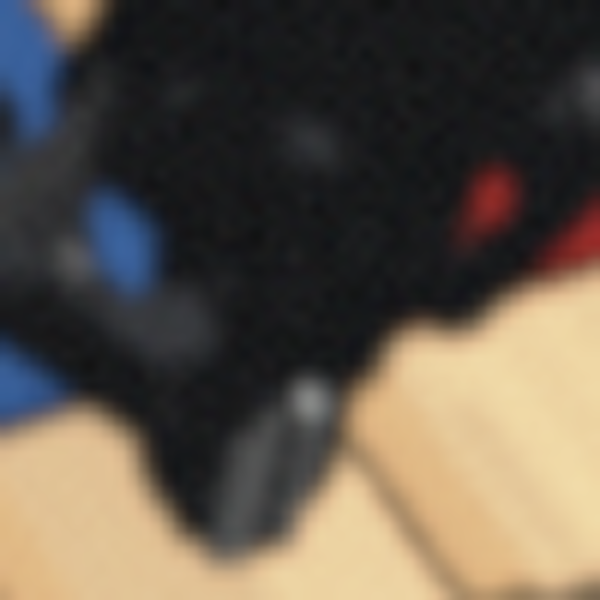

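View pics/w4.png

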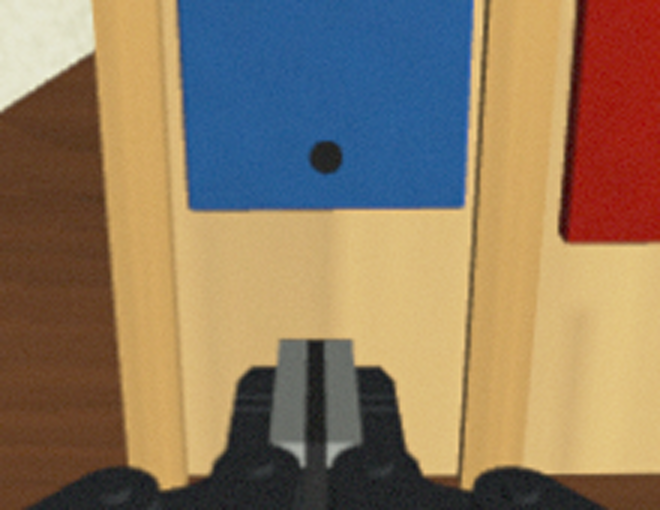

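Still no contact at a TCP height of 45, and both views put the real tips about 29 mm above the reported TCP. I'll keep descending and watch the force.

Request:
carry_out --pt "0 0 0 0 0 -1 0" --pt "0 0 0 0 0 -2 0" --pt "0 0 0 0 0 -3 0" --pt "0 0 0 0 0 -4 0" --pt "0 0 0 0 0 -5 0" --pt "0 0 0 0 0 -6 0" --pt "0 0 0 0 0 -6 0" --pt "0 0 0 0 0 -6 0"

```text
t: 7.75
tool_pos: [642.5, 115.7, 39.2]
ee_rot: [[-0.011, 1.0, -0.002], [1.0, 0.011, -0.005], [-0.005, -0.002, -1.0]]
wrist_force: [0.6, 0.7, -0.2]
width: 0.0
```

Request:
carry_out --pt "0 0 0 0 0 -1 0" --pt "0 0 0 0 0 -2 0" --pt "0 0 0 0 0 -3 0" --pt "0 0 0 0 0 -4 0" --pt "0 0 0 0 0 -4 0" --pt "0 0 0 0 0 -4 0" --pt "0 0 0 0 0 -4 0" --pt "0 0 0 0 0 -4 0"

```text
t: 8.55
tool_pos: [642.6, 115.8, 36.9]
ee_rot: [[-0.011, 1.0, -0.002], [1.0, 0.011, -0.004], [-0.004, -0.002, -1.0]]
wrist_force: [-5.5, -1.8, 12.8]
width: -0.0
```

Request:
carry_out --pt "0 0 0 0 0 -0.5 0" --pt "0 0 0 0 0 -1 0" --pt "0 0 0 0 0 -1.5 0" --pt "0 0 0 0 0 -2 0" --pt "0 0 0 0 0 -2.5 0" --pt "0 0 0 0 0 -2.5 0" --pt "0 0 0 0 0 -2.5 0" --pt "0 0 0 0 0 -2.5 0"

```text
t: 9.35
tool_pos: [642.9, 115.8, 36.8]
ee_rot: [[-0.011, 1.0, -0.001], [1.0, 0.011, -0.004], [-0.004, -0.001, -1.0]]
wrist_force: [-6.7, -1.2, 20.9]
width: 0.001
```

```bash
python3 snap.py s5 scene 310 130 90 80 8;python3 snap.py w5 wrist 0 0 512 384 1
```

```text
9.4 [642.9 115.8  36.8] [-8.2 -1.7 19.7] [[355.  215.2]]
9.45 [642.9 115.8  36.8] [-7.9 -1.7 20.2] [[255.3 229.4]]
```

View pics/s5.png

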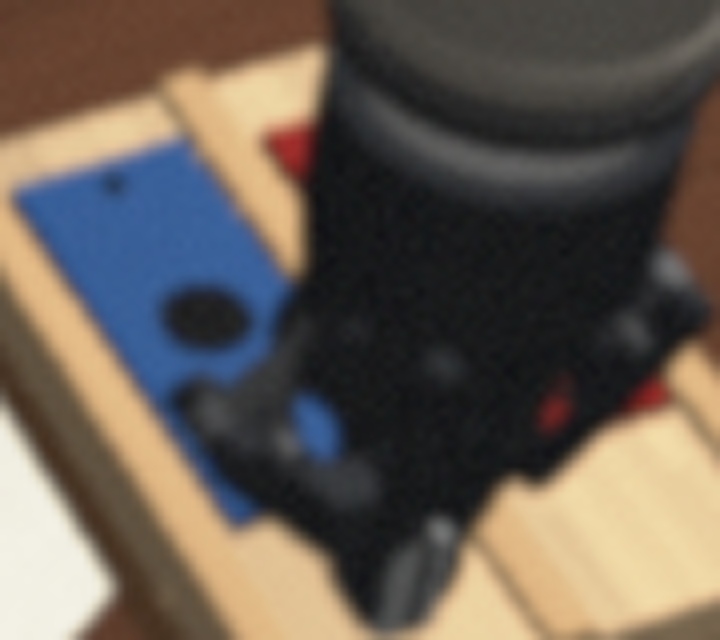

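View pics/w5.png

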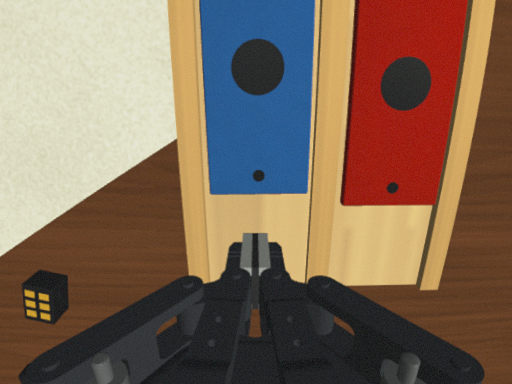

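Contact is confirmed: the tips sit about 23 mm above the reported TCP. I'll lift about 2 mm and push in -x.

Request:
carry_out --pt "0 0 0 0 0 2.2 0" --pt "0 0 0 0 0 2.2 0" --pt "0 0 0 -4 0 2.2 0" --pt "0 0 0 -8 0 2.2 0" --pt "0 0 0 -12 0 2.2 0" --pt "0 0 0 -16 0 2.2 0" --pt "0 0 0 -20 0 2.2 0" --pt "0 0 0 -20 0 2.2 0"

```text
t: 10.25
tool_pos: [622.1, 115.9, 38.9]
ee_rot: [[-0.011, 1.0, -0.002], [1.0, 0.011, -0.004], [-0.004, -0.002, -1.0]]
wrist_force: [0.4, -0.1, -0.1]
width: 0.002
```

Request:
carry_out --pt "0 0 0 -4 0 0 0" --pt "0 0 0 -8 0 0 0" --pt "0 0 0 -12 0 0 0" --pt "0 0 0 -16 0 0 0" --pt "0 0 0 -20 -0.3 0 0" --pt "0 0 0 -24 -0.4 0 0" --pt "0 0 0 -28 -0.5 0 0" --pt "0 0 0 -30 -0.5 0 0"

```text
t: 11.05
tool_pos: [591.8, 115.4, 39.0]
ee_rot: [[-0.011, 1.0, -0.002], [1.0, 0.011, -0.004], [-0.004, -0.002, -1.0]]
wrist_force: [1.2, 0.6, -0.1]
width: -0.002
```

```bash
python3 snap.py w6 wrist 0 0 512 384 1;python3 snap.py t6 top 100 110 120 150 4
```

```text
11.1 [591.5 115.4  38.9] [ 0.2 -0.3  0.1] [[255.3 229. ]]
11.15 [591.6 115.4  38.8] [0.5 0.2 0.2] [[174.4 174.1]]
```

View pics/w6.png

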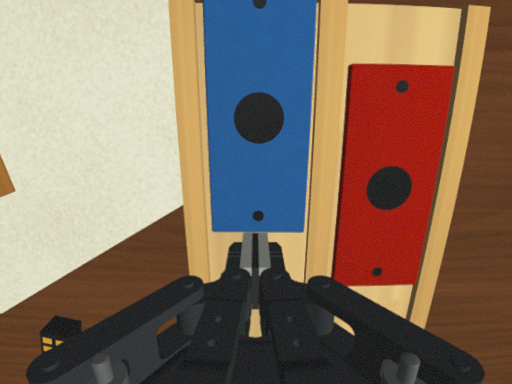

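View pics/t6.png

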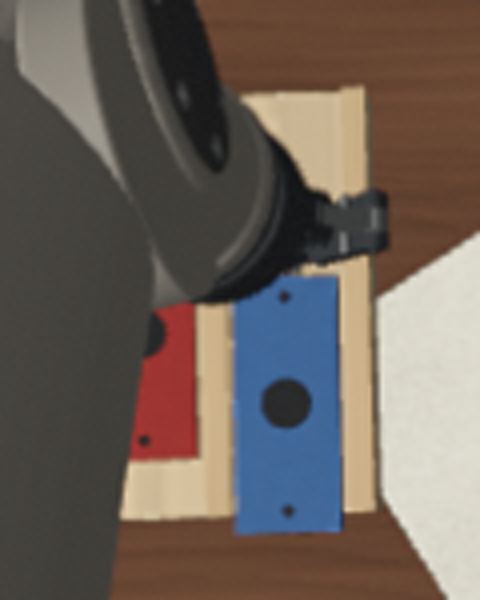

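The wrist view shows the tips touching the plate's back end, and the top view shows about 8 mm of overhang. I'll push another 34 mm.

Request:
carry_out --pt "0 0 0 -4 0 0 0" --pt "0 0 0 -8 0 0 0" --pt "0 0 0 -13 0 0 0" --pt "0 0 0 -18 -0.3 0 0" --pt "0 0 0 -23 -0.4 0 0" --pt "0 0 0 -28 -0.5 0 0" --pt "0 0 0 -32 -0.5 0 0" --pt "0 0 0 -34 -0.6 0 0"

```text
t: 11.95
tool_pos: [557.1, 114.8, 38.9]
ee_rot: [[-0.012, 1.0, -0.003], [1.0, 0.012, -0.004], [-0.004, -0.003, -1.0]]
wrist_force: [-0.1, 0.5, -0.4]
width: 0.001
```

```bash
python3 snap.py t7 top 100 110 120 150 4;  python3 snap.py s7 scene 270 90 160 130 5
```

```text
12.0 [556.9 114.8  38.8] [-0.  -1.1  0.8] [[174.9 191.8]]
12.05 [557.1 114.8  38.8] [0.2 0.7 0.2] [[334.4 183.1]]
```

View pics/t7.png

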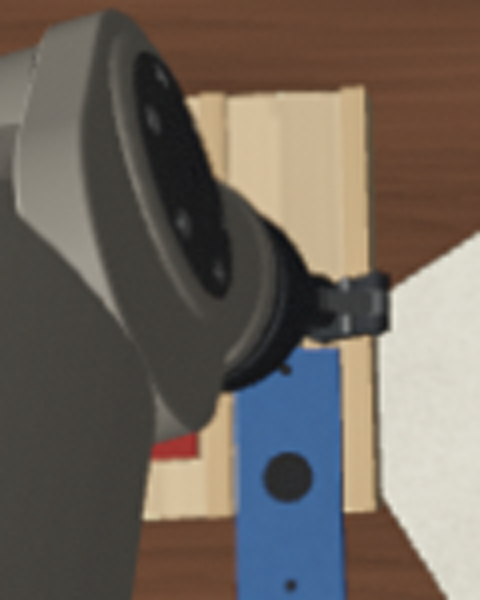

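View pics/s7.png

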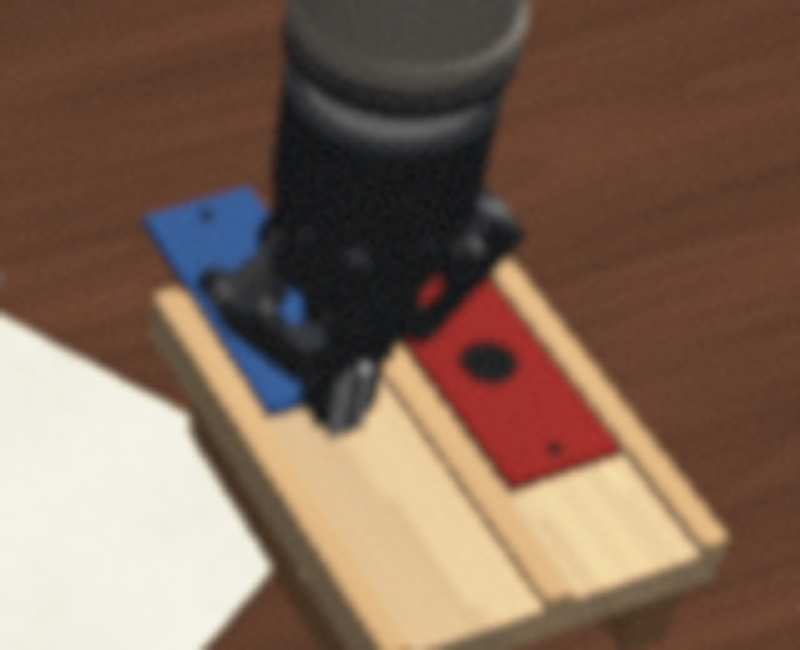

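```bash
python3 - <<'E'
from h import *
import pickle
c=pickle.load(open("t7.pkl","rb"))
print(world(c,[[(u+.5)/4-.5+100,(v+.5)/4-.5+110] for u,v in[(288,477),(291,585),(286,369),(344,511)]],[66,66,66,65]).round(1))
E
```

```text
[[485.6 115.9  66. ]
 [435.7 115.2  66. ]
 [536.  116.3  66. ]
 [469.2  90.2  65. ]]
```

Spot at crop (288,477) gives a plate centre of about (485.7,115.8), so the overhang is about 42 mm and lies flat. Next I'll raise the tool, open the gripper and go to the overhanging end.

Request:
carry_out --pt "0 0 0 3 0 0 0" --pt "0 0 0 3 0 10 0" --pt "0 0 0 3 0 30 0" --pt "0 0 0 0 0 60 40" --pt "0 0 0 -30 0 75 85" --pt "0 0 0 -65 0 75 85" --pt "0 0 0 -100 0.5 75 85" --pt "0 0 0 -114 0.7 75 85"

```text
t: 12.85
tool_pos: [440.1, 115.2, 114.2]
ee_rot: [[-0.012, 1.0, -0.005], [1.0, 0.012, -0.004], [-0.004, -0.005, -1.0]]
wrist_force: [-0.1, -0.6, -0.4]
width: 0.849
```

Request:
carry_out --pt "0 0 0 0 0 -10 85" --pt "0 0 0 0 0 -20 85" --pt "0 0 0 0 0 -30 85" --pt "0 0 0 0 0 -40 85" --pt "0 0 0 0 0 -48 85" --pt "0 0 0 0 0 -56 85" --pt "0 0 0 0 0 -60 85" --pt "0 0 0 0 0 -60 85"

```text
t: 13.65
tool_pos: [439.8, 115.0, 53.6]
ee_rot: [[-0.012, 1.0, -0.006], [1.0, 0.012, -0.005], [-0.005, -0.006, -1.0]]
wrist_force: [-0.6, 0.1, 0.9]
width: 0.997
```

```bash
python3 snap.py w8 wrist 0 0 512 384 1;  python3 snap.py s8 scene 270 80 160 130 5
```

```text
13.7 [440.1 115.1  54. ] [-0.6  0.1 -0.3] [[255.5 230.1]]
13.75 [440.3 115.2  54.3] [-1.4  0.4 -0.5] [[310.7 139.7]]
```

View pics/w8.png

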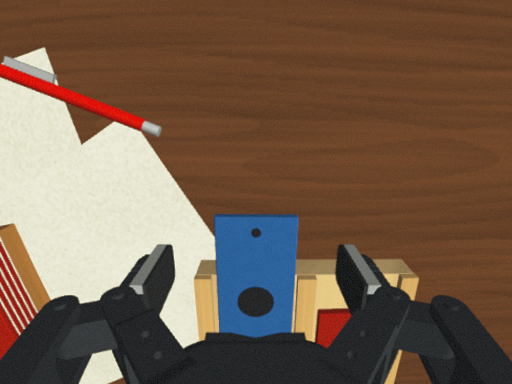

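View pics/s8.png

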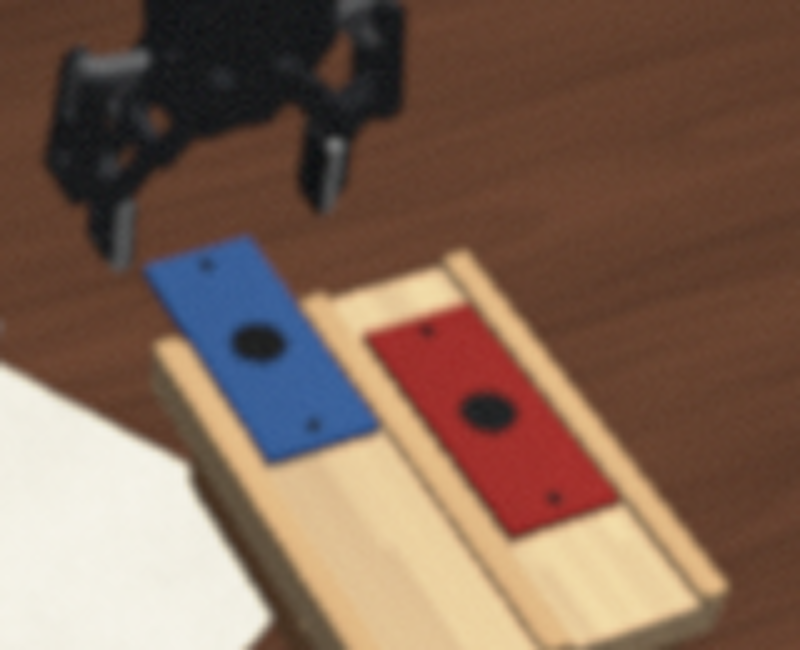

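Request:
carry_out --pt "0 0 0 1 0.3 0 58" --pt "0 0 0 2 0.3 0 58" --pt "0 0 0 2.5 0.3 -4 58" --pt "0 0 0 2.5 0.3 -8 58" --pt "0 0 0 2.5 0.3 -12 58" --pt "0 0 0 2.5 0.3 -16 58" --pt "0 0 0 2.5 0.3 -18 58" --pt "0 0 0 2.5 0.3 -18 58"

```text
t: 14.55
tool_pos: [442.5, 115.4, 35.9]
ee_rot: [[-0.012, 1.0, -0.005], [1.0, 0.012, -0.005], [-0.005, -0.005, -1.0]]
wrist_force: [-0.1, -0.7, 0.4]
width: 0.678
```

```bash
python3 snap.py w9 wrist 140 180 240 150 3;  python3 snap.py s9 scene 270 80 100 80 8
```

```text
14.6 [442.7 115.4  36.1] [0.1 0.6 0.1] [[255.3 229.8]]
14.65 [442.9 115.5  36.3] [-0.   1.1  0.4] [[310.7 146.5]]
```

View pics/w9.png

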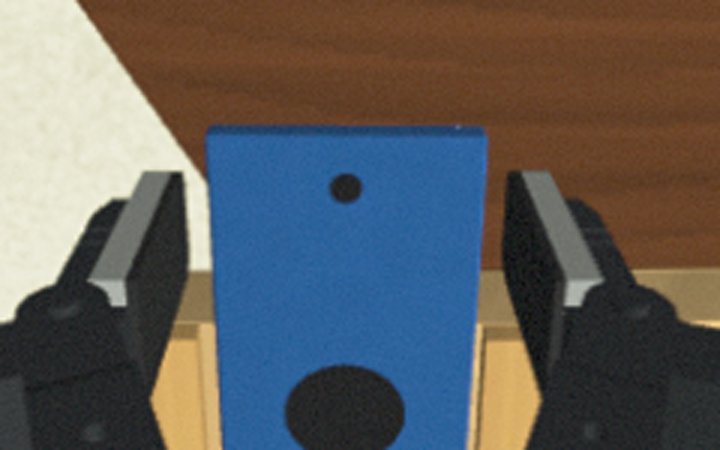

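View pics/s9.png

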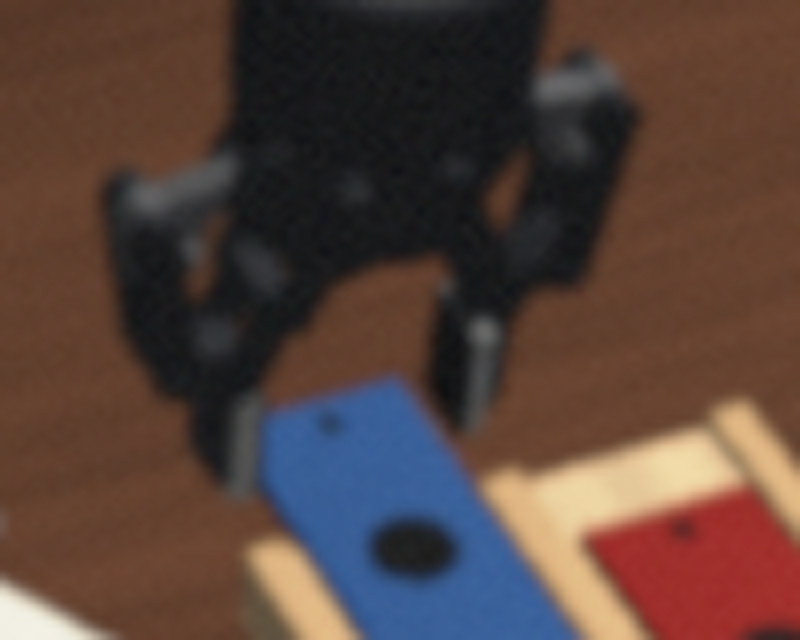

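```bash
python3 - <<'E'
from h import *
import pickle
T={"w5":[642.9,115.8,36.8],"w8":[440.1,115.1,54],"w9":[442.7,115.4,36.1]}
for n,yo in(("w5",0),("w8",42),("w9",29)):
    c=pickle.load(open(n+".pkl","rb"))
    for s in((-1,1) if yo else (0,)):
        print(n,[pix(c,np.array(T[n])+[-11,s*yo,h])[0].round(1).tolist() for h in(20,24,28,32,36,40,44)])
E
```

```text
w5 [[255.4, 226.8], [255.3, 229.9], [255.3, 233.1], [255.3, 236.4], [255.3, 239.9], [255.3, 243.6], [255.2, 247.6]]
w8 [[181.4, 226.3], [179.6, 229.3], [177.7, 232.4], [175.8, 235.7], [173.7, 239.2], [171.5, 242.8], [169.2, 246.6]]
w8 [[329.7, 228.2], [331.5, 231.2], [333.4, 234.4], [335.3, 237.8], [337.3, 241.3], [339.5, 245.0], [341.8, 248.9]]
w9 [[204.2, 226.4], [202.9, 229.4], [201.6, 232.5], [200.2, 235.8], [198.8, 239.3], [197.2, 243.0], [195.6, 246.8]]
w9 [[306.7, 227.7], [307.9, 230.7], [309.2, 233.9], [310.5, 237.3], [311.9, 240.8], [313.4, 244.5], [315.0, 248.4]]
```

Tips are beside the plate with even gaps (left edge 183→208, right 487→505). I'll descend to a TCP height of about 30 and close.

Request:
carry_out --pt "0 0 0 0 0.3 -2 58" --pt "0 0 0 0 0.3 -4 58" --pt "0 0 0 0 0.3 -6 58" --pt "0 0 0 0 0.3 -6 54" --pt "0 0 0 0 0.3 -6 50" --pt "0 0 0 0 0.3 -6 45" --pt "0 0 0 0 0.3 -6 40" --pt "0 0 0 0 0.3 -6 40" --squeeze 60

```text
t: 15.45
tool_pos: [442.7, 115.7, 30.4]
ee_rot: [[-0.012, 1.0, -0.005], [1.0, 0.012, -0.004], [-0.004, -0.005, -1.0]]
wrist_force: [-2.7, -0.9, 3.3]
width: 0.559
```

```bash
python3 snap.py w10 wrist 140 180 240 150 3;  python3 snap.py s10 scene 270 80 100 80 8
```

```text
15.5 [442.7 115.7  30.3] [-1.1 -0.5  3.9] [[255.2 229.4]]
15.55 [442.7 115.7  30.3] [-2.9 -1.9  3.1] [[310.5 148.4]]
```

View pics/w10.png

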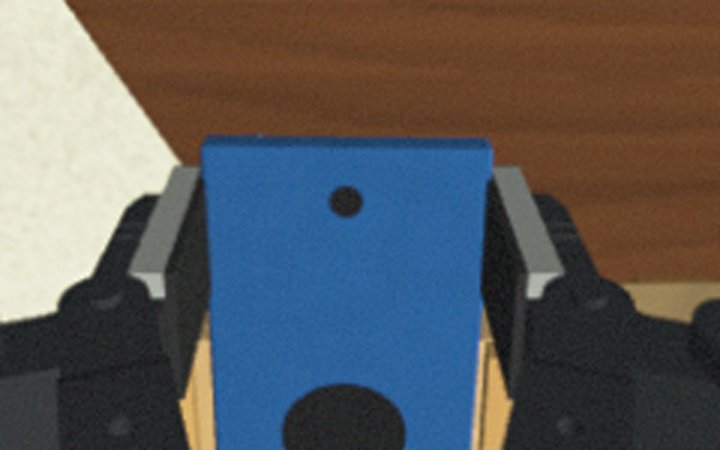

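View pics/s10.png

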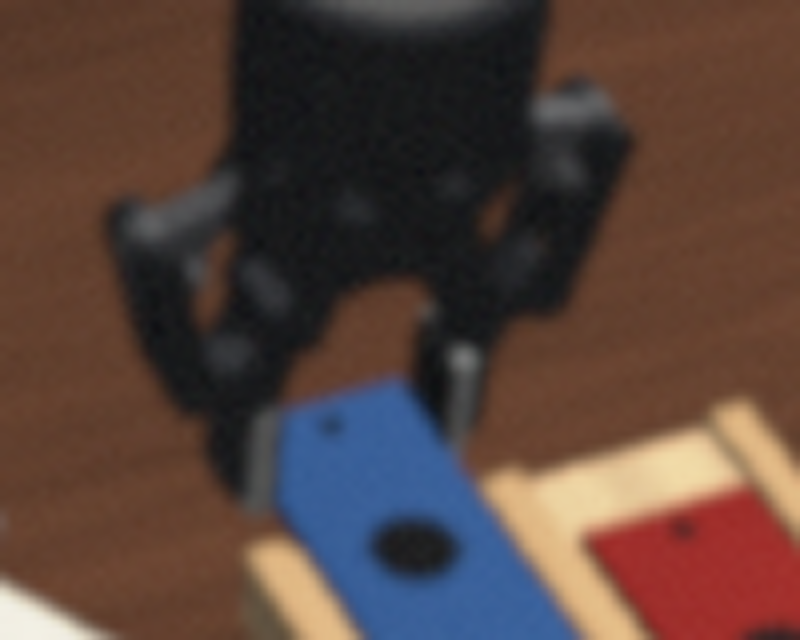

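Request:
carry_out --pt "0 0 0 0 0 2 40" --pt "0 0 0 0 0 4 40" --pt "0 0 0 0 0 8 40" --pt "0 0 0 0 0 12 40" --pt "0 0 0 0 0 16 40" --pt "0 0 0 0 0 20 40" --pt "0 0 0 0 0 25 40" --pt "0 0 0 0 0 25 40"

```text
t: 16.35
tool_pos: [443.2, 115.9, 56.0]
ee_rot: [[-0.012, 1.0, -0.003], [1.0, 0.012, -0.004], [-0.004, -0.003, -1.0]]
wrist_force: [0.1, 0.1, -0.6]
width: 0.563
```

```bash
python3 snap.py w11 wrist 140 180 240 150 3;  python3 snap.py s11 scene 270 80 120 100 6
```

```text
16.4 [443.  115.8  55.7] [ 0.1 -0.1 -1. ] [[255.2 228.9]]
16.45 [442.8 115.8  55.5] [-1.   0.1 -1.2] [[311.4 140. ]]
```

View pics/w11.png

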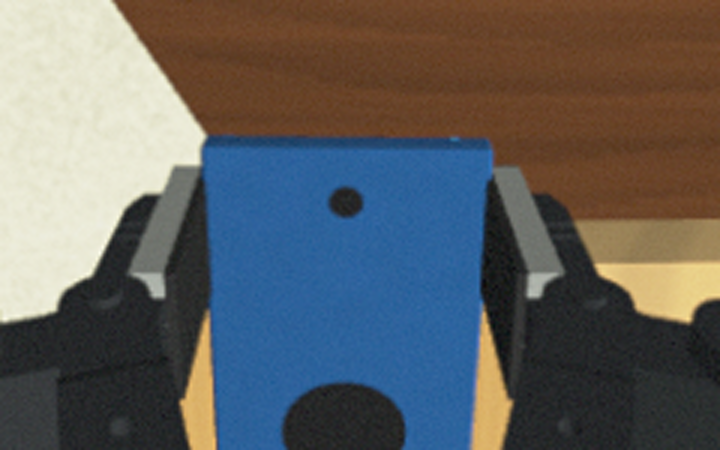

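View pics/s11.png

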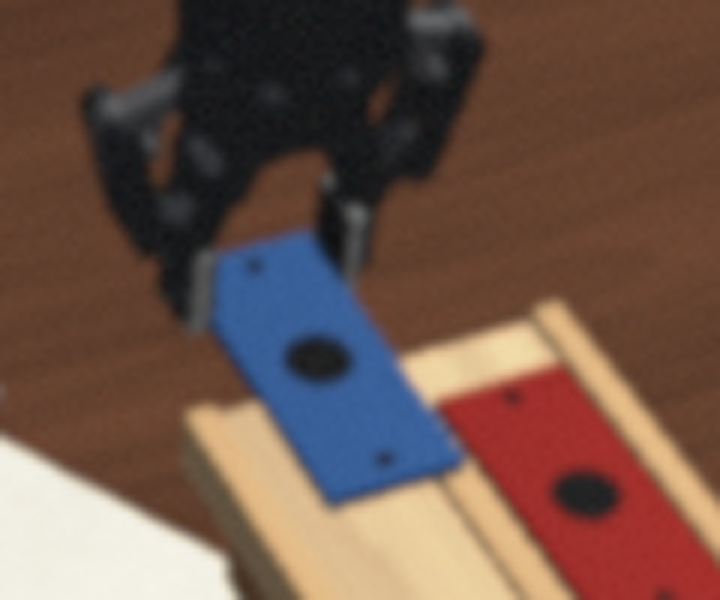

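The plate is held level, with the hole and spot unchanged in the wrist view. I'll raise it and carry it to the pile, turning +4.5°.

Request:
carry_out --pt "0 0 0 0 0 20 40" --pt "0 0 0 5 -3 40 40" --pt "0 0 0 15 -20 60 40" --pt "0 0 0 25 -50 65 40" --pt "0 0 0.5 35 -82 65 40" --pt "0 0 1 40 -115 65 40" --pt "0 0 1.5 40 -150 65 40" --pt "0 0 2 40 -185 65 40"

```text
t: 17.25
tool_pos: [482.6, -70.6, 120.3]
ee_rot: [[-0.048, 0.999, -0.004], [0.999, 0.048, -0.004], [-0.004, -0.005, -1.0]]
wrist_force: [0.0, -0.3, -1.4]
width: 0.561
```

Request:
carry_out --pt "0 0 0.5 0 -35 0 40" --pt "0 0 1 -5 -70 0 40" --pt "0 0 1.5 -12 -105 0 40" --pt "0 0 2 -20 -140 0 40" --pt "0 0 2.5 -28 -170 0 40" --pt "0 0 2.5 -35 -195 0 40" --pt "0 0 2.5 -40 -212 0 40" --pt "0 0 2.5 -40 -220 0 40"

```text
t: 18.05
tool_pos: [441.2, -292.5, 120.0]
ee_rot: [[-0.088, 0.996, -0.005], [0.996, 0.088, -0.005], [-0.004, -0.006, -1.0]]
wrist_force: [0.4, -0.4, -0.9]
width: 0.562
```

```bash
python3 snap.py w12 wrist 0 0 512 384 1;  python3 snap.py t12 top 330 160 100 120 5
```

```text
18.1 [ 441.9 -292.8  120.1] [ 0.8 -1.6 -0.7] [[254.6 230.4]]
18.15 [ 442.4 -291.3  120.1] [-0.   0.2 -1.1] [[400.6 247.7]]
```

View pics/w12.png

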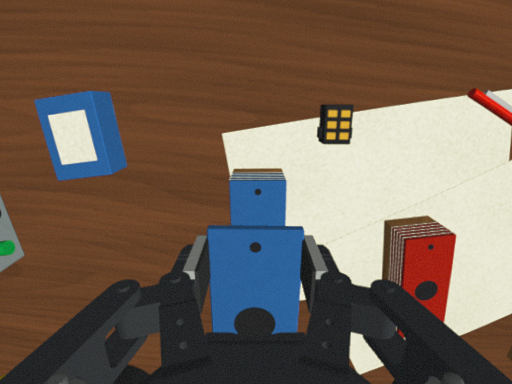

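View pics/t12.png

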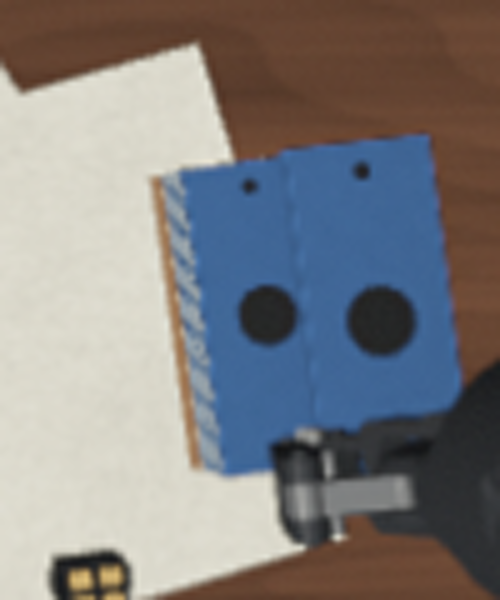

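```bash
python3 - <<'E'
from h import *
import pickle
c=pickle.load(open("t12.pkl","rb"))
w=world(c,[[(u+.5)/5-.5+330,(v+.5)/5-.5+160] for u,v in[(381,321),(361,171),(268,315),(250,186)]],[155.8,155.8,50,50]);print(w.round(1))
for a,b in((0,1),(2,3)):
  e=w[b]-w[a];print(np.degrees(np.arctan2(e[1],e[0])),np.hypot(*e[:2]))
E
```

```text
[[ 484.  -288.9  155.8]
 [ 533.8 -284.8  155.8]
 [ 485.9 -285.6   50. ]
 [ 535.7 -281.    50. ]]
4.647238706552587 49.98424177117093
5.204120325582886 50.022000841731234
```

Request:
carry_out --pt "0 0 0.4 1 2 -8 40" --pt "0 0 0.4 1.5 3 -18 40" --pt "0 0 0.4 1.5 3 -30 40" --pt "0 0 0.4 1.5 3 -42 40" --pt "0 0 0.4 1.5 3 -54 40" --pt "0 0 0.4 1.5 3 -64 40" --pt "0 0 0.4 1.5 3 -73 40" --pt "0 0 0.4 1.5 3 -78 40"

```text
t: 18.95
tool_pos: [443.5, -288.2, 41.0]
ee_rot: [[-0.096, 0.995, -0.006], [0.995, 0.096, -0.004], [-0.004, -0.006, -1.0]]
wrist_force: [-0.5, -0.1, -1.2]
width: 0.564
```

```bash
python3 snap.py w13 wrist 160 170 200 130 4;  python3 snap.py t13 top 330 160 100 120 5; python3 snap.py s13 scene 90 150 100 110 6
```

```text
19.0 [ 443.3 -288.    40.7] [ 0.   0.6 -1.2] [[255.5 228.9]]
19.05 [ 443.5 -288.2   41.3] [ 0.   0.6 -1.4] [[384.1 244.5]]
19.1 [ 443.8 -288.4   41.9] [0.2 0.6 0. ] [[123.4 198.2]]
```

View pics/w13.png

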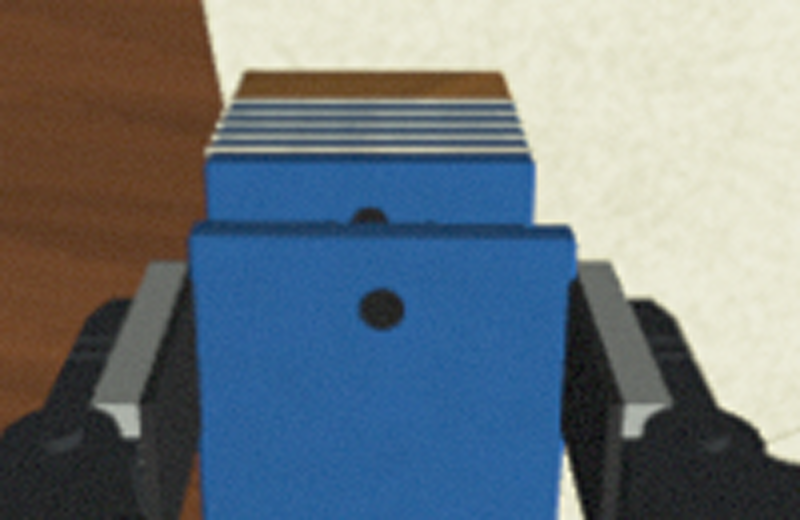

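View pics/t13.png

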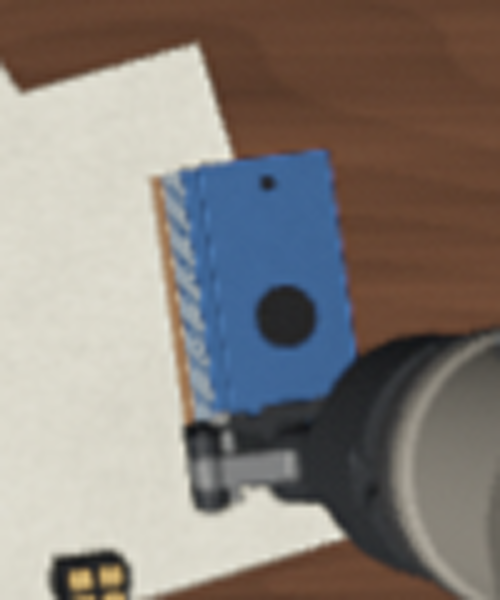

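View pics/s13.png

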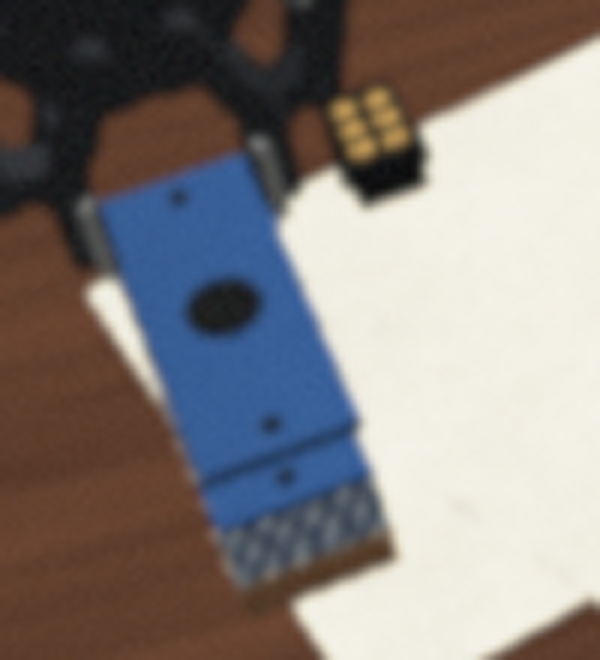

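```bash
python3 - <<'E'
from h import *
import pickle
c=pickle.load(open("w13.pkl","rb"))
print(world(c,[[(u+.5)/4-.5+160,(v+.5)/4-.5+170] for u,v in[(190,238),(573,243),(381,310),(207,160),(534,164),(370,221)]],[76.6]*3+[50]*3).round(1))
c=pickle.load(open("t13.pkl","rb"))
print(world(c,[[(u+.5)/5-.5+330,(v+.5)/5-.5+160] for u,v in[(286,316),(267,182)]],76.9).round(1))
E
```

```text
[[ 429.3 -314.    76.6]
 [ 425.3 -265.5   76.6]
 [ 437.1 -288.9   76.6]
 [ 429.1 -315.9   50. ]
 [ 425.  -267.3   50. ]
 [ 436.5 -290.7   50. ]]
[[ 485.7 -283.5   76.9]
 [ 535.6 -278.9   76.9]]
```

Wrist and top views agree: the held plate is about 2 mm too far in +y, with x and yaw good. I'll correct that and lower to about 2.5 mm above the pile.

Request:
carry_out --pt "0 0 0 0 -1 0 40" --pt "0 0 0 0 -1.8 -2 40" --pt "0 0 0 -0.2 -1.8 -6 40" --pt "0 0 0 -0.2 -1.8 -10 40" --pt "0 0 0 -0.2 -1.8 -14 40" --pt "0 0 0 -0.2 -1.8 -17 40" --pt "0 0 0 -0.2 -1.8 -19 40" --pt "0 0 0 -0.2 -1.8 -19 40"

```text
t: 19.9
tool_pos: [443.6, -290.0, 23.0]
ee_rot: [[-0.096, 0.995, -0.005], [0.995, 0.096, -0.004], [-0.004, -0.005, -1.0]]
wrist_force: [-0.6, 1.1, 3.2]
width: 0.562
```

```bash
python3 snap.py w14 wrist 160 170 200 130 4;  python3 snap.py s14 scene 90 150 100 110 6
```

```text
19.95 [ 443.6 -290.    23. ] [-0.6  1.3  2.6] [[255.3 229.4]]
20.0 [ 443.6 -290.    23. ] [-1.3  1.4  3.2] [[124.7 204.4]]
```

View pics/w14.png

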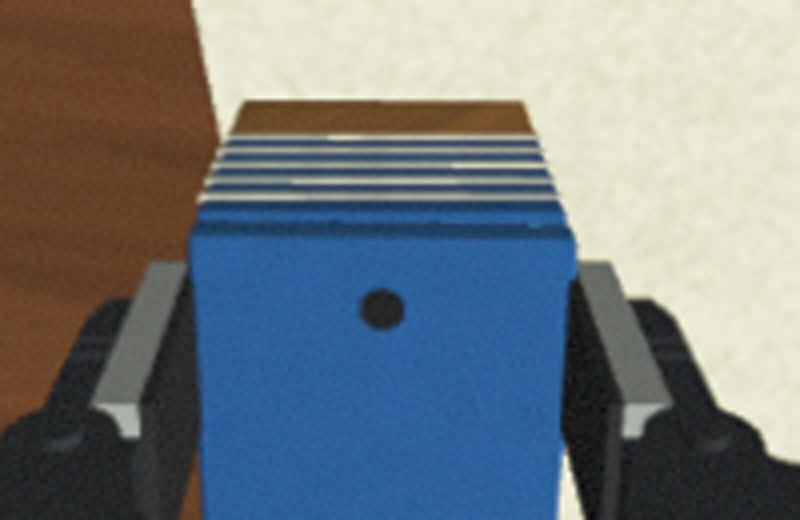

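View pics/s14.png

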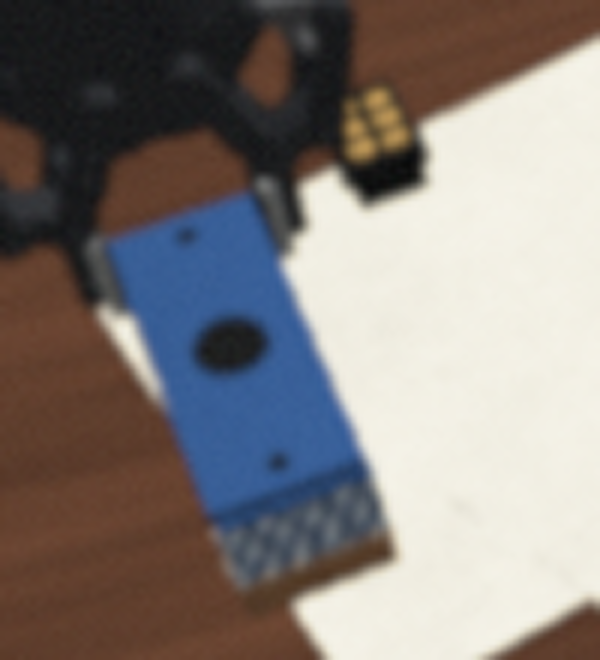

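The force has risen about 4 N, so contact is starting and the plate is well aligned. I'll lower another 1.5 mm, then open slowly.

Request:
carry_out --pt "0 0 0 0 0 -0.5 40" --pt "0 0 0 0 0 -1 40" --pt "0 0 0 0 0 -1.5 40" --pt "0 0 0 0 0 -1.5 40" --pt "0 0 0 0 0 -1.5 52" --pt "0 0 0 0 0 -1.5 56" --pt "0 0 0 0 0 -1.5 62" --pt "0 0 0 0 0 -1.5 70"

```text
t: 20.8
tool_pos: [443.6, -290.0, 21.3]
ee_rot: [[-0.096, 0.995, -0.005], [0.995, 0.096, -0.004], [-0.004, -0.006, -1.0]]
wrist_force: [-0.1, -0.5, -0.6]
width: 0.826
```

```bash
python3 snap.py w15 wrist 160 170 200 130 4;  python3 snap.py s15 scene 90 150 100 110 6
```

```text
20.85 [ 443.5 -290.    21.3] [-1.2 -0.9  0.3] [[255.3 229.3]]
20.9 [ 443.6 -290.    21.3] [-0.  -0.2  0.7] [[124.9 204.9]]
```

View pics/w15.png

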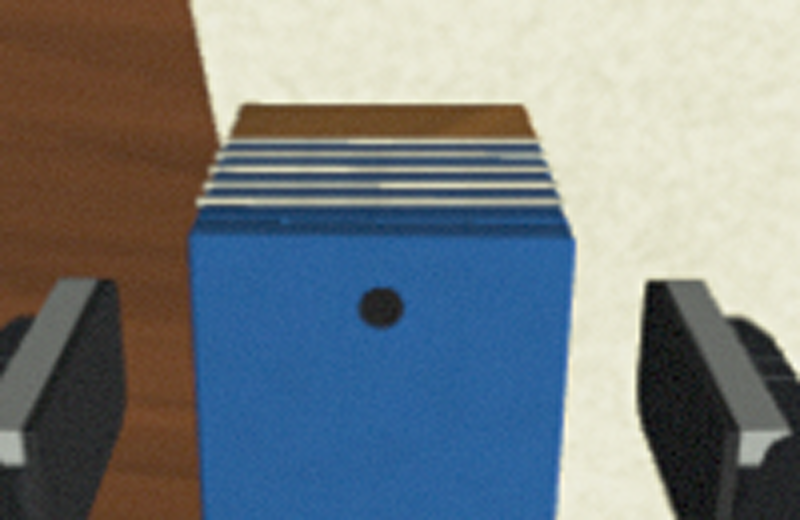

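View pics/s15.png

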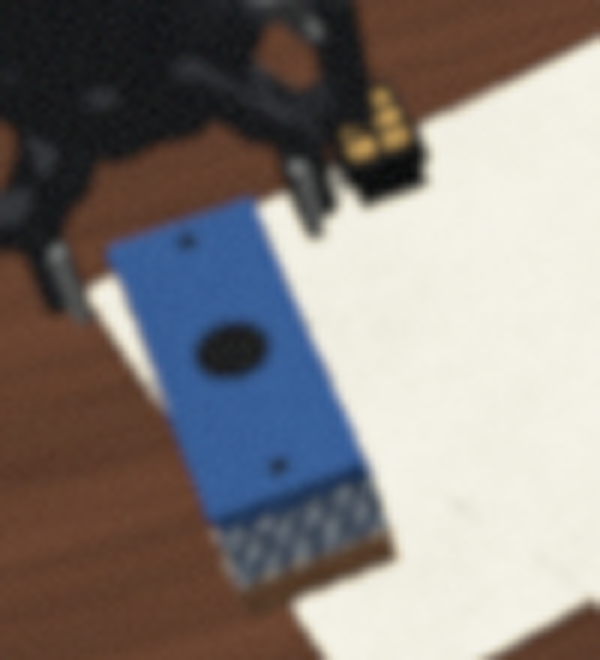

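The plate is released and flush, with the fingers clear of it on both sides. I'll open fully, retreat upward and check.

Request:
carry_out --pt "0 0 0 0 0 0 85" --pt "0 0 0 0 0 0 85" --pt "0 0 0 0 0 6 85" --pt "0 0 0 0 0 20 85" --pt "0 0 0 0 0 45 85" --pt "0 0 0 0 0 75 85" --pt "0 0 0 0 0 110 85" --pt "0 0 0 0 0 120 85"

```text
t: 21.7
tool_pos: [445.5, -291.4, 145.9]
ee_rot: [[-0.096, 0.995, 0.001], [0.995, 0.096, -0.007], [-0.007, 0.0, -1.0]]
wrist_force: [1.0, 0.2, -0.7]
width: 0.995
```

Request:
carry_out --pt "0 0 0 0 20 10 85" --pt "0 0 0 10 50 20 85" --pt "0 0 0 20 85 20 85" --pt "0 0 0 30 120 20 85" --pt "0 0 0 40 150 20 85" --pt "0 0 0 40 170 20 85" --pt "0 0 0 40 180 20 85" --pt "0 0 0 40 180 20 85"

```text
t: 22.5
tool_pos: [485.4, -110.4, 166.2]
ee_rot: [[-0.098, 0.995, 0.001], [0.995, 0.098, -0.007], [-0.007, 0.001, -1.0]]
wrist_force: [0.5, -0.9, -0.3]
width: 0.997
```

```bash
python3 snap.py t16 top 0 0 512 384 1; python3 snap.py s16 scene 90 150 100 110 6; python3 - <<'E'
import pickle,cv2
p=pickle.load(open("t16.pkl","rb"))["pixels"][180:265,345:415,::-1]
cv2.imwrite("pics/t16c.png",cv2.resize(p,None,fx=7,fy=7,interpolation=2))
E
```

```text
22.55 [ 485.3 -111.8  166.2] [-0.7 -1.1  0.1] [[299.9 226.5]]
22.6 [ 485.3 -112.6  166.1] [-0.1  0.8  0.1] [[210.2 143.3]]
```

View pics/t16.png

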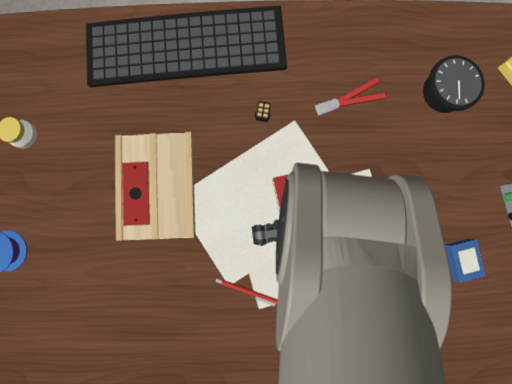

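View pics/t16c.png

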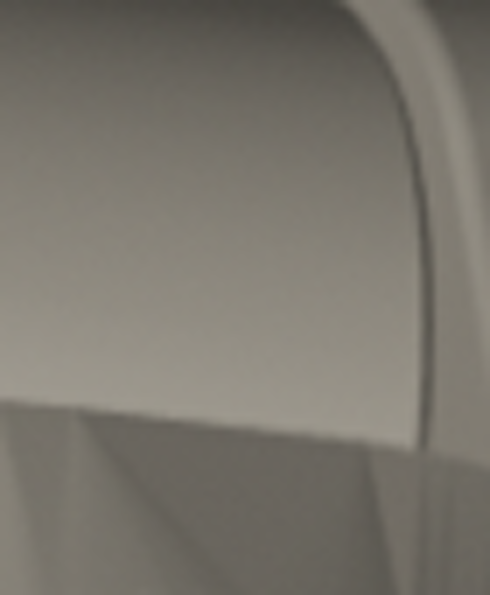

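View pics/s16.png

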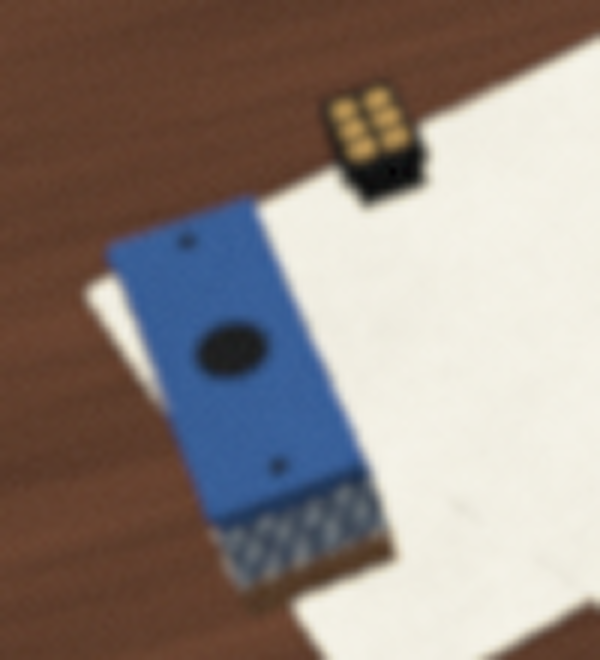

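The plate lies flush on the pile in the scene view and the red plate's spot is still at (135,194). The arm is clear, so I'm handing in.

```bash
python3 -c "
from bench import r
r.job_done();print(r.get_obs()['t'])"
```

```text
the job is handed in; nothing more can be done
the job is handed in; nothing more can be done
```

The blue plate is on top of the blue pile, released, and I handed the job in at about 22.6 s. I pushed it from behind to about 42 mm of overhang, gripped that end across its width at 60 N and lifted it level. I corrected about 2 mm sideways over the pile, lowered it to first contact (about 4 N) and then opened the fingers.

**Last checks**
- The wrist and scene pictures after release show the plate flat on the pile with its edges lined up and the fingers clear.
- The red plate is at the same pixel as at the start, to within about a pixel.
- The wrist force went back to about zero.

**Checks that failed or disagreed**
- The real fingertips were about 23 mm above the reported TCP when I touched the deck, while the cameras suggested about 28 mm. I used the touch value.
- The scene camera was about 2 px off from the top camera.
- The arm blocked the last top-camera view of the pile, so I have no final measured offset. The last one, before the final 2 mm correction, was about 2 mm sideways and under 1 mm lengthwise, with the yaw within about 0.5 degrees.

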